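# Free the bench lift's pawl with the release rod and ease the crankset down

### The arm

A 6-joint arm with a two-finger parallel gripper is mounted at the origin on the work surface. World frame = base frame: x ahead of the robot, y to its left, z up, the work surface at z = 0. Lengths are in m, angles in rad, forces in N, time in s.
With the tool pointing down it reaches from about 0.275 to 0.85 m from the base axis. Payload 5.2 kg.
Tool frame: the origin (TCP) lies midway between the tips of the shut fingers; the grasp point (between the pads) lies 19 mm behind it; z points along the fingers, y is the line along which they close (so a half turn about z gives the same grasp; the last joint's range is limited). The gripper opens to 85 mm and grips with 20 to 120 N. Pads are 22 mm wide; open, the fingers measure 114 mm over their backs; the gripper's body (76 mm by 85 mm) begins 54 mm behind the grasp point. The pads swing forward as they close: fully open they stand 13 mm farther back than shut.
Start: joints at [1.036, 0.259, 1.535, -0, 1.348, -0.203], TCP at [0.179, 0.52, 0.231] pointing down, gripper open.
Joint ranges: [-3.14, 3.14], [-0.91, 2.08], [0.19, 2.58], [-1.22, 4.36], [0.22, 2.71], [-3.12, 3.12]. Speed limits (rad/s): [2.57, 2.57, 3.14, 3.14, 3.14, 3.14].

### API

Orientations are given as a unit quaternion [x, y, z, w].
In Python, from rig import bot gives the robot as it stands.
- The arm moves only by the tool jog_arm, never from a script. Its argument "commands" is a list of rows, each a list of 5 numbers: the shift along the tool's x, y, z in mm, then the turn about the tool's z in rad, then the closure, from 0 (fully open) to 1 (shut). In form: [[dx, dy, dz, twist, jaw], ...]. A call has 1 to 8 rows; each row shifts and turns the commanded pose from where the row before left it, along the tool's axes as they then stand; what a row does not reach is not made up. A row lasts 1/10 s, in which the tool goes at most 50 mm and 8.59 degrees, less where a joint would pass 70% of its speed; a pose out of reach is approached as far as the arm can. A call is refused whole if a number of a shift passes 50 or a number of a turn 0.15, either way. A call with a gripper value outside its range is refused whole. The fingers move at their own pace and stop on an object; the grip force is fixed at half the most. Time passes only in rows, so rows that do not move let the fingers close. It gives the time, the measured TCP pose, the force and the opening at its end, in the units of the state.
- bot.state(): the state, without advancing time (a new reading comes with each control period).
- bot.capture(name): name is "scene" or "top" or "wrist"; returns a dict with "image" (420x560x3 uint8, red, green, blue), "K" (3x3 intrinsics, pixels), "extrinsics" (4x4, takes a point from world to camera coordinates). Camera axes: x right, y up, looking along -z (the intrinsics and any distortion apply to the point x, -y, -z); pixel columns grow to the right and rows downward; lengths in m; the calibration is good to about 2 mm. A picture is of the moment at which its call begins. There is no depth.
- bot.job_done(): hands the job in, once; it reports no verdict.
The state is a dict: "clock": time; "joint_pos": joint angles; "qvel": joint speeds; "joint_efforts": joint torques, N m; "eef_pos": TCP position; "orientation": TCP orientation; "wrist_force": force on the tool from outside, world axes, zero at the start; "moment": the same for the moment, N m; "finger_gap": finger opening in m.
Only numpy, scipy, OpenCV 4.12 (cv2) and the standard library are available. Lean on these libraries where they do the work, as an engineer would, in place of code of your own. Each camera call takes 0.05 s, during which the arm holds its last target. There are 200 camera calls.

### The job

Take the release rod from the bench mat, work its tip under the red tail of the ratchet pawl on the bench lift and lift the tail just until the pawl comes out of the teeth, gently and without jacking the load up. Then ease the load down on the rod, slowly and without letting it drop, until the carriage sits on its bottom stop. Touch the lift with nothing but the rod, lay the rod back on the mat and leave the other things alone.

Things in the scene. Friction and masses are not known exactly. Their poses are not given: they have to be found in the camera images.
- lift: Bench lift, fixed: grey foot plate 170 x 230 x 12 mm, dark square mast 24 mm thick, 320 mm tall, with teeth 10 mm apart on one side; a blue carriage on the mast holds a crankset. Origin: on the mast's axis at bench height. z up; -y is the toothed side, where the red pawl is worked; the crankset hangs on the +y side.
- carriage (a joint): Height of the carriage above its bottom stop, m (0 = on the stop). With its load 0.8 to 1.1 kg; drags on the mast with 4 N. Lifting the pawl's tail takes 4 to 8 N; then the pawl meets its own stop, is free, and the load rests on the rod with 4 to 7 N. More lifting would only jack the load up, at over 12 N. A spring closes the pawl; a load left unsupported falls to the next tooth.
- pawl_pin (a point): Pin of the red pawl on the carriage; axes as the lift's. The pawl's leg goes down to the teeth; its tail, 16 mm wide, 6 mm thick, reaches 60 mm along the lift's -y. The underside of the tail's end lies nominally 11 mm below the pin, but it is bent from use, up to 9 mm up or down: find it by feel from below (nothing is under its outer 40 mm). It lifts by about 11 mm at the end.
- mat: Black rubber bench mat, fixed, 170 (x) x 250 (y) x 3 mm. Origin: centre of its underside on the bench.
- rod_grip (a point): Release rod: flat-sided orange handle 94 long, 16 wide, 22 mm high, with a steel shank 8 mm thick; lies flat on the mat, 0.13 kg. This point is where to grip it: mid-width, half-way up the handle (11 mm over its underside), 14 mm behind the handle's front end. x points to the tip, z up.
- rod_tip (a point): Round tip of the release rod's shank, on its axis, 95 mm along x from the grip point; the shank lies 11 mm above the handle's underside.
- lube_mid (a point): Black oil bottle with red cap, 40 mm wide, 115 mm tall, standing; this is its middle. Bystander.
- grease_mid (a point): Grease jar with green lid, 68 mm wide, 55 mm tall, standing; this is its middle. Bystander.
- wheel_hub_mid (a point): Aluminium wheel hub standing on its flange, 58 mm wide, 86 mm tall; this is the middle of its shell, 35 mm up. Bystander.
There are look-alikes about, which are no part of the job. Several things look just like the part that bears rod_grip: the one meant starts farthest from the robot's base.

How it is judged:
On the way, in this order (a step that is already met when the one before it is completed fails the run):
1. freed, the load has left its tooth and starts down on the rod (distance of pawl_pin from where it was at the start of the episode above 0.006 m and value of joint carriage above 0.04 m and contact force between rod and lift above 1.5 N), for 0.1 s.
2. the rod still carries the load in the last 20 mm above its bottom stop (value of joint carriage between 0.004 and 0.02 m and contact force between rod and lift above 1.5 N), for 0.05 s.
3. the carriage sits on its bottom stop (value of joint carriage below 0.004 m), for 0.2 s.
At the end, for the whole second after the job is handed in: Carriage within 4 mm of its bottom stop, the rod lying still on the mat: its grip point within 100 mm of the mat's centre and below 22 mm (value of joint carriage below 0.004 m and horizontal distance between rod_grip and mat below 0.1 m and height (world z) of rod_grip below 0.022 m and linear speed of rod below 0.02 m/s); the robot touches nothing.
It fails at once if the rod presses on the lift with more than 12 N (forcing the pawl against its stop or jacking the load up) (contact force between rod and lift above 12 N).
It fails at once if the load drops: the carriage goes down faster than 0.15 m/s (velocity of joint carriage below -0.15 m/s).
It fails at once if the gripper or the arm touches the lift (contact force between any of the fingers, the arm and lift above 1 N).
It fails at once if a bystander is moved by more than 20 mm (distance of any of lube_mid, grease_mid, wheel_hub_mid from where it was at the start of the episode above 0.02 m).
It also fails if it takes over 67 s, if anything falls off the work surface, if the arm or the gripper's body presses on something with over 40 N, if the wrist force passes 120 N, or if a joint passes its speed limit or range.

## Working session

There is one attempt and no reset: what is moved stays moved. The work goes in short steps, Python scripts to look and compute and a tool call to move; the robot and the scene stay as the last step left them, time stands still between calls to the robot, and variables do not carry over. Pictures are saved under pics/ and viewed, on a budget of 10 in all, crops included, one or two more only if the job needs it, and the job is handed in when it is done.

Besides the shell and the picture viewer there is one more tool, called after "Emit:" as a command line: name --pt "numbers of a row" for each row, then --argument value for the rest. jog_arm: Moves the arm, as the interface text tells. Its arguments: {"type":"object","properties":{"commands":{"type":"array","items":{"type":"array","items":{"type":"number"}}}},"required":["commands"]}

```bash
mkdir -p pics
cat > h.py <<'E'
import numpy as np,cv2
from rig import bot
def cap(n,f):
    c=bot.capture(n); cv2.imwrite('pics/'+f,cv2.cvtColor(c['image'],cv2.COLOR_RGB2BGR)); np.savez('pics/'+f[:-4]+'.npz',K=c['K'],E=c['extrinsics']); return c
def ray(f,u,v):
    d=np.load('pics/'+f+'.npz');K,E=d['K'],d['E']
    p=np.linalg.inv(K)@[u,v,1]; p=np.array([p[0],-p[1],-p[2]])
    R=E[:3,:3];t=E[:3,3]
    return -R.T@t, R.T@p
def atz(f,u,v,z):
    o,d=ray(f,u,v); return o+d*(z-o[2])/d[2]
def tri(a,b):
    A=[];B=[]
    for r in(a,b):
        o,d=ray(*r);d=d/np.linalg.norm(d);P=np.eye(3)-np.outer(d,d);A.append(P);B.append(P@o)
    return np.linalg.lstsq(np.vstack(A),np.hstack(B),rcond=None)[0]
def proj(f,p):
    d=np.load('pics/'+f+'.npz');q=d['E'][:3,:3]@p+d['E'][:3,3];q=d['K']@[q[0],-q[1],-q[2]];return q[:2]/q[2]
E
python3 -c "
from h import *
print(bot.state())
for n in('scene','top'):
    c=cap(n,n+'1.png');print(c.keys(),c['K'],-c['extrinsics'][:3,:3].T@c['extrinsics'][:3,3])
a=cv2.imread('pics/scene1.png');b=cv2.imread('pics/top1.png')
"
```

```text
{'clock': 0.0, 'joint_pos': array([ 1.03624209e+00,  2.59335983e-01,  1.53606290e+00, -3.00635013e-06,
        1.34795977e+00, -2.02805385e-01]), 'qvel': array([-0.00091641,  0.00112913, -0.00015816,  0.00065186, -0.00205705,
        0.00109032]), 'joint_efforts': array([ 2.15637796e-03, -4.46031833e+01, -2.90574396e+01, -1.74774018e-04,
        1.17137324e-02,  2.00456714e-05]), 'eef_pos': array([0.17885321, 0.51957502, 0.23048654]), 'orientation': array([ 1.65114426e-01,  9.86274022e-01, -8.24196007e-04, -3.16852825e-04]), 'wrist_force': array([-0.68324861, -0.14896446, -0.27969809]), 'moment': array([-0.03777132, -0.02095315,  0.0200906 ]), 'finger_gap': 0.08544425953992019}
dict_keys(['image', 'K', 'extrinsics']) [[447.79852354   0.         284.50243948]
 [  0.         447.79852354 208.46254884]
 [  0.           0.           1.        ]] [ 0.97542507 -0.65318679  0.79967783]
dict_keys(['image', 'K', 'extrinsics']) [[458.90272206   0.         286.2719712 ]
 [  0.         458.90272206 206.29343124]
 [  0.           0.           1.        ]] [ 0.38513206 -0.01916288  1.042268  ]
```

View pics/scene1.png

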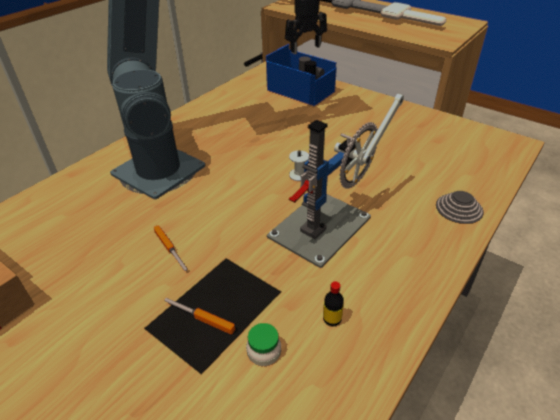

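View pics/top1.png

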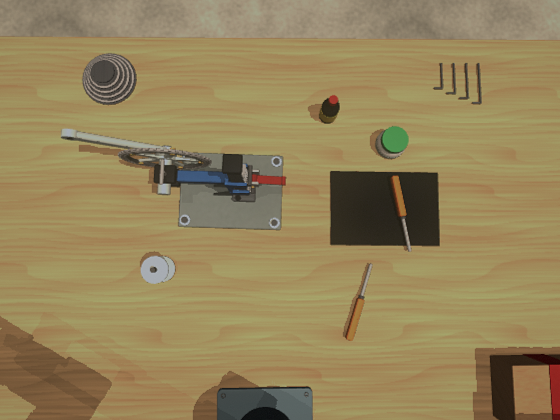

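Scene: the target rod lies on the mat (top image: handle about (398,195), tip (408,249)). The lift's red tail runs to about (285,181) and points along -y. I'll enlarge these areas.

```bash
python3 -c "
from h import *
s=cv2.imread('pics/scene1.png');t=cv2.imread('pics/top1.png')
r=lambda im,x,y,w,h,k:cv2.resize(im[y:y+h,x:x+w],None,fx=k,fy=k,interpolation=cv2.INTER_CUBIC)
o=np.zeros((600,800,3),np.uint8)
o[:300,:400]=r(t,330,165,100,75,4); o[:300,400:]=r(t,210,150,100,75,4)
o[300:,:400]=r(s,150,280,100,75,4); o[300:,400:]=r(s,265,145,100,75,4)
cv2.imwrite('pics/c.png',o)
def blob(n,lo,hi,roi):
    im=cv2.imread('pics/%s1.png'%n);h=cv2.cvtColor(im,cv2.COLOR_BGR2HSV);m=cv2.inRange(h,lo,hi)
    k=np.zeros_like(m);x,y,w,hh=roi;k[y:y+hh,x:x+w]=m[y:y+hh,x:x+w]
    p=cv2.findNonZero(k);print(n,len(p),cv2.minAreaRect(p),cv2.boundingRect(p)); return cv2.boxPoints(cv2.minAreaRect(p))
b=blob('top',(3,150,60),(18,255,255),(370,172,65,60));print([atz('top1',*q,.025).round(4) for q in b])
b=blob('top',(0,0,0),(180,255,60),(325,165,125,90));print([atz('top1',*q,.003).round(4) for q in b])
blob('top',(0,170,80),(3,255,255),(240,170,60,25));blob('scene',(0,170,80),(3,255,255),(280,170,40,40))
"
```

```text
top 355 ((397.9902038574219, 195.28781127929688), (41.766136169433594, 8.66053581237793), 77.90524291992188) (391, 175, 16, 42)
[array([ 0.5656, -0.282 ,  0.025 ]), array([ 0.5697, -0.3014,  0.025 ]), array([ 0.4769, -0.3182,  0.025 ]), array([ 0.4728, -0.2989,  0.025 ])]
top 7323 ((384.0, 207.5), (73.0, 108.0), 90.0) (330, 171, 109, 74)
[array([ 0.5808, -0.1503,  0.003 ]), array([ 0.5806, -0.4016,  0.003 ]), array([ 0.4117, -0.3944,  0.003 ]), array([ 0.4131, -0.1474,  0.003 ])]
top 221 ((267.9676513671875, 179.4205780029297), (32.51932144165039, 7.286167621612549), 4.398705005645752) (252, 175, 33, 9)
scene 125 ((300.48675537109375, 190.80087280273438), (6.302829742431641, 24.835031509399414), 41.18592834472656) (290, 180, 19, 21)
```

View pics/c.png

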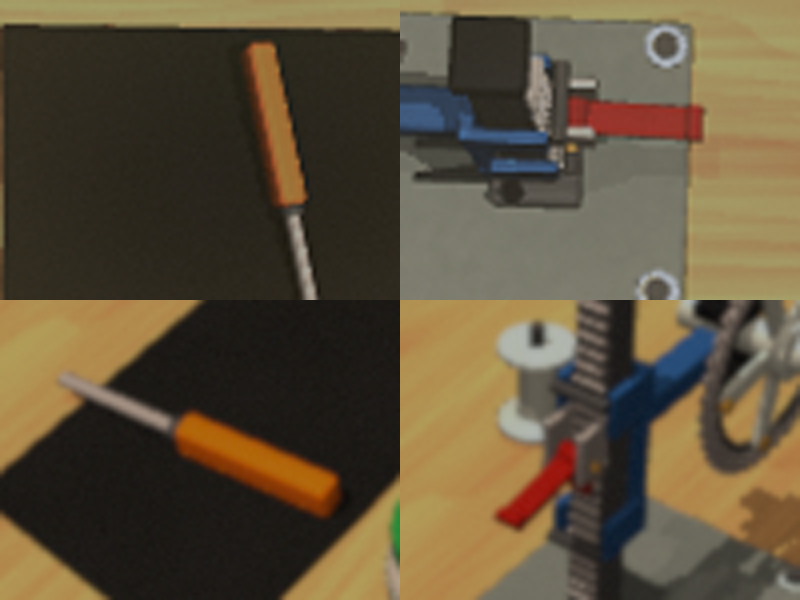

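```bash
python3 -c "
from h import *
np.set_printoptions(precision=4,suppress=True)
print('tail end',tri(('top1',285.7,180.7),('scene1',292,199.7)))
print('tail root',tri(('top1',252.5,178.5),('scene1',265+172/4,145+152/4)))
T=tri(('top1',408.5,249.3),('scene1',165.5,299.3));print('tip',T, atz('top1',408.5,249.3,.014))
F=atz('top1',402.4,217,.025);B=atz('top1',394.7,175.7,.025);print('F',F,'B',B,np.linalg.norm(F-B))
d=(F-B)/np.linalg.norm(F-B);g=F-d*.014;print('grip',g,'dir',d,np.degrees(np.arctan2(d[1],d[0])), 'tip pred',g+d*.095)
# plate bolts / edge
print('bolts',[atz('top1',u,v,.016) for u,v in((276.5,161),(274.5,222.5),(184.5,219.5))], 'plate -y edge',atz('top1',282,200,.012))
s=bot.state();from scipy.spatial.transform import Rotation as R
print(R.from_quat(s['orientation']).as_matrix())
"
```

```text
tail end [ 0.5318 -0.0425  0.1685]
tail root [0.5334 0.0199 0.1768]
tip [ 0.399  -0.3249  0.0113] [ 0.3999 -0.3229  0.014 ]
F [ 0.4719 -0.3085  0.025 ] B [ 0.5658 -0.2941  0.025 ] 0.09491549860439363
grip [ 0.4858 -0.3064  0.025 ] dir [-0.9885 -0.1512  0.    ] -171.30451083193745 tip pred [ 0.3919 -0.3207  0.025 ]
bolts [array([ 0.6016, -0.027 ,  0.016 ]), array([ 0.4615, -0.0219,  0.016 ]), array([0.469 , 0.1787, 0.016 ])] plate -y edge [ 0.5127 -0.0391  0.012 ]
[[-0.9454  0.3258 -0.0008]
 [ 0.3258  0.9454 -0.0014]
 [ 0.0003 -0.0016 -1.    ]]
```

Emit:
jog_arm --pt "-28 -34 0 0 0" --pt "-28 -34 0 0 0" --pt "-28 -34 0 0 0" --pt "-28 -34 0 0 0" --pt "-28 -34 0 0 0" --pt "-28 -34 0 0 0" --pt "-28 -34 0 0 0" --pt "-28 -34 0 0 0"

```text
clock: 0.9
eef_pos: [0.3022, 0.1883, 0.2312]
orientation: [0.165, 0.986, -0.0, 0.0]
wrist_force: [0.2, 0.9, 0.1]
finger_gap: 0.0849
```

Emit:
jog_arm --pt "-28 -34 0 0 0" --pt "-28 -34 0 0 0" --pt "-28 -34 0 0 0" --pt "-28 -34 0 0 0" --pt "-28 -34 0 0 0" --pt "-28 -34 0 0 0" --pt "-28 -34 0 0 0" --pt "-28 -34 0 0 0"

```text
clock: 1.7
eef_pos: [0.4255, -0.1421, 0.2311]
orientation: [0.165, 0.986, 0.0, -0.0]
wrist_force: [0.5, 0.4, -0.2]
finger_gap: 0.0853
```

Emit:
jog_arm --pt "-28 -34 20 0 0" --pt "-28 -34 20 0 0" --pt "-28 -34 20 0 0" --pt "0 0 20 -0.125 0" --pt "0 0 20 -0.125 0" --pt "0 0 0 -0.125 0" --pt "0 0 0 -0.122 0" --pt "0 0 0 0 0"

```text
clock: 2.5
eef_pos: [0.4713, -0.2638, 0.1306]
orientation: [-0.083, 0.997, 0.001, -0.001]
wrist_force: [-0.4, -0.3, 0.3]
finger_gap: 0.0852
```

```bash
cat > st.py <<'E'
from h import *
from scipy.spatial.transform import Rotation as R
s=bot.state();M=R.from_quat(s['orientation']).as_matrix()
print(s['clock'],s['eef_pos'].round(4),'yaw',np.degrees(np.arctan2(M[1,0],M[0,0])).round(2),'tilt',M[:,2].round(4),'F',s['wrist_force'].round(2),'M',s['moment'].round(3),'gap',s['finger_gap'],'q',s['joint_pos'].round(3))
E
python3 st.py; python3 -c "
from h import *
cap('wrist','w1.png');cap('top','top2.png')"
```

```text
2.5 [ 0.4713 -0.2638  0.1306] yaw -170.49 tilt [-0.0011  0.001  -1.    ] F [-0.38 -0.27  0.3 ] M [-0.003  0.045 -0.02 ] gap 0.08524225286463041 q [-0.717  0.331  1.697 -0.     1.114 -2.454]
```

View pics/w1.png

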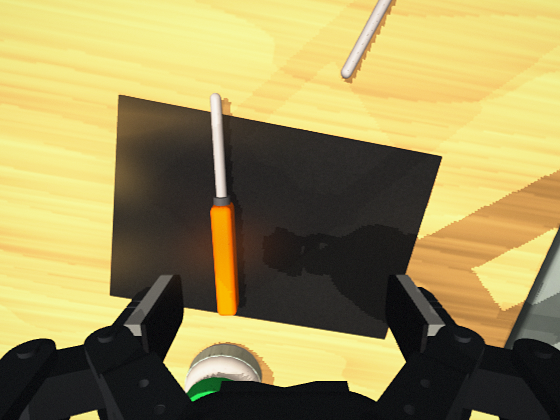

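Wrist view: handle front about (222,203), back about (228,313), tip (215,97). The rod is nearly aligned with the tool.

```bash
python3 -c "
from h import *
np.set_printoptions(precision=4,suppress=True)
F=atz('w1',222.5,206,.025);B=atz('w1',227.5,314,.025);T=atz('w1',215,95,.014)
print(F,B,np.linalg.norm(F-B),T)
g=F+(B-F)*14/94;print('grip',g,T-g,np.degrees(np.arctan2(*(T-B)[1::-1])), np.linalg.norm((T-g)[:2]))
from scipy.spatial.transform import Rotation as R
s=bot.state();M=R.from_quat(s['orientation']).as_matrix();print(M.T@(np.r_[g[:2],.006]-s['eef_pos'])*1000)"
```

```text
[ 0.4745 -0.3092  0.025 ] [ 0.5651 -0.2947  0.025 ] 0.09177132844775326 [ 0.3977 -0.3252  0.014 ]
grip [ 0.488 -0.307  0.025] [-0.0903 -0.0182 -0.011 ] -169.65019344954257 0.09208416573080373
[ -9.2962 -45.2037 125.0921]
```

Emit:
jog_arm --pt "-4 -22.5 0 0 0" --pt "-4.5 -22.5 10 0 0" --pt "0 0 35 0 0" --pt "0 0 35 0 0" --pt "0 0 25 0 0" --pt "0 0 15 0 0" --pt "0 0 5 0 0" --pt "0 0 0 0 0.3"

```text
clock: 3.4
eef_pos: [0.4873, -0.3068, 0.0059]
orientation: [-0.082, 0.997, 0.0, -0.0]
wrist_force: [0.2, -0.7, 0.6]
finger_gap: 0.0728
```

Emit:
jog_arm --pt "0 0 0 0 0.6" --pt "0 0 0 0 0.8" --pt "0 0 0 0 1" --pt "0 0 0 0 1" --pt "0 0 0 0 1" --pt "0 0 0 0 1"

```text
clock: 4.0
eef_pos: [0.4881, -0.3077, 0.0074]
orientation: [-0.082, 0.997, -0.001, 0.001]
wrist_force: [-0.9, 0.5, 6.5]
finger_gap: 0.014
```

```bash
python3 st.py
```

```text
4.0 [ 0.4881 -0.3077  0.0074] yaw -170.54 tilt [ 0.0015 -0.0015 -1.    ] F [-0.86  0.5   6.54] M [ 0.011  0.1   -0.065] gap 0.014038849008959312 q [-0.756  0.542  1.72  -0.     0.877 -2.491]
```

Emit:
jog_arm --pt "0 0 -15 0 1" --pt "0 0 -35 0 1" --pt "0 0 -40 0 1" --pt "0 0 -32 0 1" --pt "0 0 0 0.1 1" --pt "0 0 0 0.13 1" --pt "0 0 0 0.147 1" --pt "0 0 0 0.147 1"

```text
clock: 4.8
eef_pos: [0.4871, -0.3067, 0.1281]
orientation: [0.181, 0.983, 0.0, -0.0]
wrist_force: [-0.1, 0.4, -2.3]
finger_gap: 0.0145
```

Emit:
jog_arm --pt "0 0 0 0.147 1" --pt "0 0 0 0.147 1" --pt "0 0 0 0.147 1" --pt "0 0 0 0.147 1" --pt "0 0 0 0.147 1" --pt "0 0 0 0.147 1" --pt "0 0 0 0.147 1" --pt "0 0 0 0.147 1"

```text
clock: 5.6
eef_pos: [0.4871, -0.3067, 0.1279]
orientation: [0.696, 0.718, 0.0, -0.001]
wrist_force: [0.3, -0.1, -1.3]
finger_gap: 0.0143
```

Emit:
jog_arm --pt "0 0 0 0.07 1" --pt "15 4 0 0 1" --pt "30 7 0 0 1" --pt "30 8 0 0 1" --pt "30 8 0 0 1" --pt "20 6 0 0 1" --pt "10 3 0 0 1" --pt "0 0 0 0 1"

```text
clock: 6.4
eef_pos: [0.5282, -0.1715, 0.1282]
orientation: [0.718, 0.696, 0.0, -0.0]
wrist_force: [0.2, -0.5, -0.9]
finger_gap: 0.0143
```

```bash
python3 st.py; python3 -c "
from h import *
cap('wrist','w2.png');cap('scene','s2.png');cap('top','t2.png')
r=lambda im,x,y,w,h,k:cv2.resize(im[y:y+h,x:x+w],None,fx=k,fy=k,interpolation=cv2.INTER_CUBIC)
s=cv2.imread('pics/s2.png');t=cv2.imread('pics/t2.png');w=cv2.imread('pics/w2.png')
o=np.zeros((600,800,3),np.uint8)
o[:300,:400]=r(t,240,150,100,75,4);o[300:,:400]=r(s,230,160,100,75,4);o[:420,400:]=w[:,80:480]
cv2.imwrite('pics/c2.png',o)"
```

```text
6.4 [ 0.5282 -0.1715  0.1282] yaw 88.25 tilt [-4.e-04  5.e-04 -1.e+00] F [ 0.19 -0.45 -0.91] M [-0.038  0.011  0.052] gap 0.014345070512905329 q [-0.515  0.358  1.664  0.     1.12  -0.485]
```

View pics/c2.png

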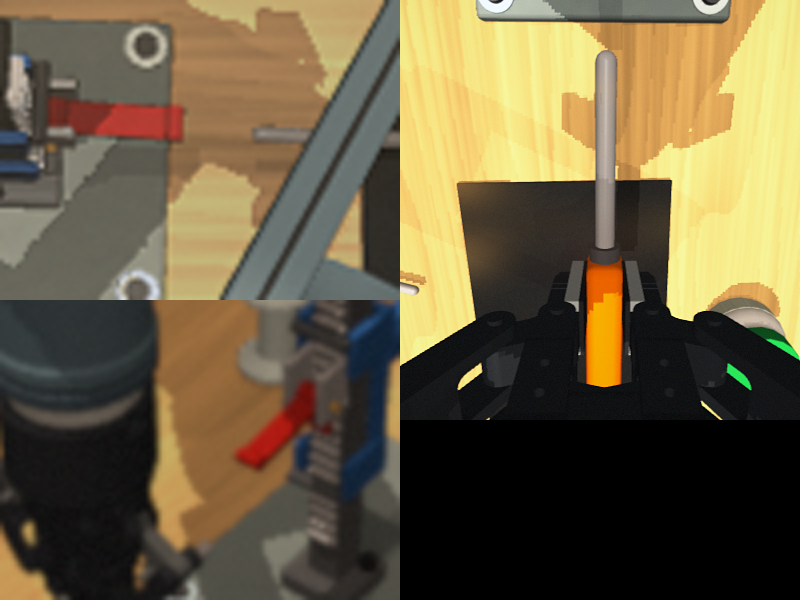

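```bash
python3 -c "
from h import *
np.set_printoptions(precision=4,suppress=True)
print('tip',atz('t2',303.2,183.2,.136))
for z in(.16,.168,.175):print('end',z,atz('t2',285.7,180.7,z))
print('end',tri(('t2',285.7,180.7),('s2',230+250/4,160+162/4)),'root line',atz('t2',265,179.6,.172))
for z in (.128,.136,.144):print(proj('w2',np.array([.531,-.0765,z])))
"
```

```text
tip [ 0.5311 -0.0793  0.136 ]
end 0.16 [ 0.5322 -0.0436  0.16  ]
end 0.168 [ 0.5309 -0.0434  0.168 ]
end 0.175 [ 0.5297 -0.0432  0.175 ]
end [ 0.5325 -0.0423  0.1663] root line [ 0.5324 -0.0036  0.172 ]
[281.671   52.2195]
[281.5305  48.6783]
[281.3714  44.6668]
```

Emit:
jog_arm --pt "10 0 0 0 1" --pt "15 0 0 0 1" --pt "15 0 0 0 1" --pt "11 0 0 0 1" --pt "0 0 -3 0 1" --pt "0 0 -3 0 1" --pt "0 0 -2 0 1" --pt "0 0 0 0 1"

```text
clock: 7.35
eef_pos: [0.5302, -0.1229, 0.1369]
orientation: [0.719, 0.695, 0.0, 0.001]
wrist_force: [-0.3, -0.7, -1.7]
finger_gap: 0.0145
```

Emit:
jog_arm --pt "0 0 -1 0 1" --pt "0 0 -1 0 1" --pt "0 0 -1 0 1" --pt "0 0 0 0 1"

```text
clock: 7.75
eef_pos: [0.5298, -0.1225, 0.1394]
orientation: [0.719, 0.695, 0.0, 0.0]
wrist_force: [0.3, 0.7, -1.5]
finger_gap: 0.0143
```

```bash
python3 st.py
```

```text
7.75 [ 0.5298 -0.1225  0.1394] yaw 88.04 tilt [ 2.e-04 -1.e-04 -1.e+00] F [ 0.27  0.7  -1.54] M [-0.041 -0.031 -0.045] gap 0.014307737962361637 q [-0.432  0.327  1.679 -0.     1.135 -0.398]
```

Emit:
jog_arm --pt "0 0 -1 0 1" --pt "0 0 -1 0 1" --pt "0 0 -1 0 1" --pt "0 0 0 0 1"

```text
clock: 8.15
eef_pos: [0.5299, -0.1224, 0.1425]
orientation: [0.719, 0.695, 0.0, 0.0]
wrist_force: [-0.3, -1.1, -2.3]
finger_gap: 0.0147
```

```bash
python3 st.py
```

```text
8.15 [ 0.5299 -0.1224  0.1425] yaw 88.05 tilt [ 3.e-04 -1.e-04 -1.e+00] F [-0.34 -1.15 -2.35] M [-0.032 -0.028  0.025] gap 0.014668985767156079 q [-0.432  0.324  1.676  0.     1.142 -0.398]
```

Emit:
jog_arm --pt "0 0 -1 0 1" --pt "0 0 -1 0 1" --pt "0 0 -1 0 1" --pt "0 0 0 0 1"

```text
clock: 8.55
eef_pos: [0.5299, -0.1224, 0.1455]
orientation: [0.719, 0.695, 0.0, 0.0]
wrist_force: [-0.0, 0.7, -1.3]
finger_gap: 0.015
```

```bash
python3 st.py
```

```text
8.55 [ 0.5299 -0.1224  0.1455] yaw 88.05 tilt [ 3.e-04 -2.e-04 -1.e+00] F [-0.01  0.72 -1.32] M [ 0.01   0.004 -0.006] gap 0.014960535959882098 q [-0.432  0.32   1.672 -0.     1.149 -0.398]
```

Emit:
jog_arm --pt "0 0 -1 0 1" --pt "0 0 -1 0 1" --pt "0 0 0 0 1"

```text
clock: 8.85
eef_pos: [0.5299, -0.1224, 0.1475]
orientation: [0.719, 0.695, 0.0, 0.0]
wrist_force: [0.2, 0.2, -1.6]
finger_gap: 0.0146
```

```bash
python3 st.py
```

```text
8.85 [ 0.5299 -0.1224  0.1475] yaw 88.05 tilt [ 2.e-04 -2.e-04 -1.e+00] F [ 0.24  0.17 -1.59] M [ 0.017 -0.052  0.036] gap 0.014602521839398145 q [-0.432  0.318  1.669 -0.     1.153 -0.398]
```

Emit:
jog_arm --pt "0 0 -1 0 1" --pt "0 0 -1 0 1" --pt "0 0 0 0 1"

```text
clock: 9.15
eef_pos: [0.5299, -0.1224, 0.1495]
orientation: [0.719, 0.695, 0.0, 0.0]
wrist_force: [0.5, -0.2, -1.2]
finger_gap: 0.0148
```

```bash
python3 st.py
```

```text
9.15 [ 0.5299 -0.1224  0.1495] yaw 88.05 tilt [ 3.e-04 -1.e-04 -1.e+00] F [ 0.52 -0.19 -1.24] M [ 0.022 -0.045 -0.009] gap 0.014828019265532443 q [-0.432  0.316  1.667  0.     1.158 -0.398]
```

Emit:
jog_arm --pt "0 0 -1 0 1" --pt "0 0 -1 0 1" --pt "0 0 0 0 1"

```text
clock: 9.45
eef_pos: [0.5299, -0.1224, 0.1515]
orientation: [0.719, 0.695, 0.0, 0.0]
wrist_force: [-0.2, 0.7, -1.4]
finger_gap: 0.0147
```

```bash
python3 st.py
```

```text
9.45 [ 0.5299 -0.1224  0.1515] yaw 88.05 tilt [ 3.e-04 -2.e-04 -1.e+00] F [-0.18  0.67 -1.37] M [ 0.043  0.033 -0.042] gap 0.014692796998246077 q [-0.432  0.314  1.664 -0.     1.163 -0.398]
```

Emit:
jog_arm --pt "0 0 -1 0 1" --pt "0 0 -1 0 1" --pt "0 0 0 0 1"

```text
clock: 9.75
eef_pos: [0.5299, -0.1224, 0.1535]
orientation: [0.719, 0.695, 0.0, 0.0]
wrist_force: [-0.2, -0.6, -1.5]
finger_gap: 0.0146
```

```bash
python3 st.py
```

```text
9.75 [ 0.5299 -0.1224  0.1535] yaw 88.05 tilt [ 3.e-04 -2.e-04 -1.e+00] F [-0.22 -0.57 -1.51] M [ 0.008 -0.006 -0.068] gap 0.014582998693065697 q [-0.432  0.312  1.662 -0.     1.167 -0.398]
```

```bash
python3 -c "
from h import *
cap('wrist','w3.png');cap('scene','s3.png');cap('top','t3.png')
r=lambda im,x,y,w,h,k:cv2.resize(im[y:y+h,x:x+w],None,fx=k,fy=k,interpolation=cv2.INTER_CUBIC)
s=cv2.imread('pics/s3.png');t=cv2.imread('pics/t3.png');w=cv2.imread('pics/w3.png')
o=np.zeros((600,800,3),np.uint8)
o[:300,:400]=r(t,240,150,100,75,4);o[300:,:400]=r(s,230,160,100,75,4);o[:420,400:]=w[:,80:480]
cv2.imwrite('pics/c3.png',o)"
```

```text
(no output)
```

View pics/c3.png

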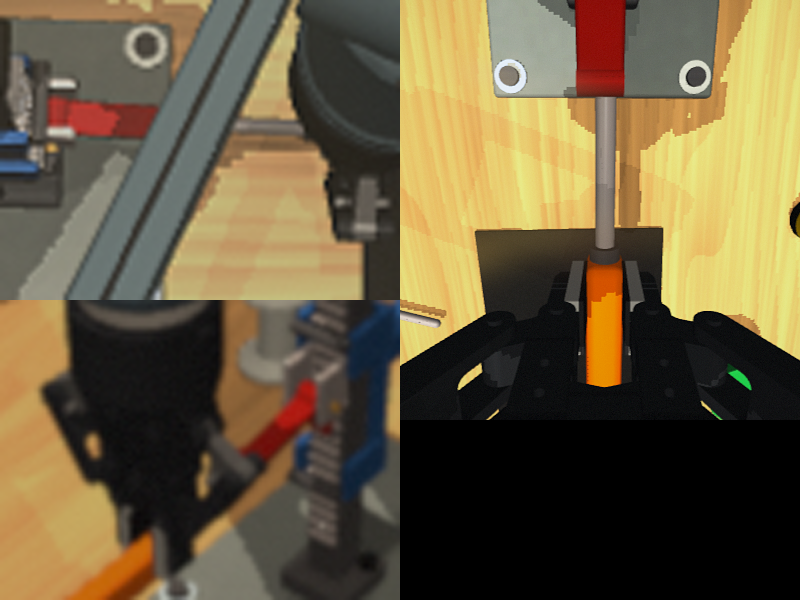

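```bash
python3 -c "
from h import *
np.set_printoptions(precision=4,suppress=True)
d=np.load('pics/w3.npz');print(d['K'][0,0],ray('w3',280,200)[0],-d['E'][2,:3])
for z in(.155,.16,.165,.17,.175,.18,.185):
  a=atz('w3',256,96,z);b=atz('w3',304.5,96,z);c=atz('w3',256.5,70,z);e=atz('w3',303.5,70,z);print(z,a,b,np.linalg.norm(a-b),c,np.linalg.norm(c-e))
im=cv2.cvtColor(cv2.imread('pics/w3.png'),cv2.COLOR_BGR2HSV)
for v in (60,70,85,94,102,120,150,200):print(v,[tuple(im[v,u]) for u in (250,253,255,256,257,258,260)] if v<100 else im[v,272:302,2])
print(proj('w3',np.array([.533,-.05,.161])),proj('w3',np.array([.5310,-.10,.161])),proj('w3',np.array([.533,-.05,.145])))
"
```

```text
346.76354594696176 [ 0.5331 -0.0478  0.2959] [-0.0091 -0.2908 -0.9567]
0.155 [ 0.5226 -0.0427  0.155 ] [ 0.5412 -0.0434  0.155 ] 0.01866658337514025 [ 0.5233 -0.0335  0.155 ] 0.017723086834683884
0.16 [ 0.523  -0.0429  0.16  ] [ 0.541  -0.0435  0.16  ] 0.01800437978473953 [ 0.5237 -0.034   0.16  ] 0.01709435411487914
0.165 [ 0.5233 -0.0431  0.165 ] [ 0.5407 -0.0437  0.165 ] 0.01734217619433892 [ 0.524  -0.0345  0.165 ] 0.016465621395074504
0.17 [ 0.5237 -0.0433  0.17  ] [ 0.5404 -0.0439  0.17  ] 0.016679972603938203 [ 0.5244 -0.035   0.17  ] 0.015836888675269976
0.175 [ 0.5241 -0.0435  0.175 ] [ 0.5401 -0.044   0.175 ] 0.016017769013537374 [ 0.5247 -0.0355  0.175 ] 0.015208155955465342
0.18 [ 0.5245 -0.0436  0.18  ] [ 0.5398 -0.0442  0.18  ] 0.015355565423136652 [ 0.525 -0.036  0.18 ] 0.014579423235660817
0.185 [ 0.5248 -0.0438  0.185 ] [ 0.5395 -0.0443  0.185 ] 0.014693361832736044 [ 0.5254 -0.0365  0.185 ] 0.01395069051585618
60 [(np.uint8(43), np.uint8(22), np.uint8(166)), (np.uint8(42), np.uint8(23), np.uint8(170)), (np.uint8(39), np.uint8(24), np.uint8(150)), (np.uint8(7), np.ui
[... 981 characters left out ...]
(np.uint8(6), np.uint8(169), np.uint8(98)), (np.uint8(5), np.uint8(167), np.uint8(101)), (np.uint8(6), np.uint8(168), np.uint8(97))]
102 [193 196 169 111 103 118 128 138 147 147 152 150 160 172 171 160 153 147
 143 138 136 127 118 100 134 172 160 165 171 162]
120 [194 196 184 134  97 116 127 137 145 147 151 156 163 171 169 155 152 147
 142 138 132 125 112 100 157 196 186 178 169 164]
150 [235 235 228 160  93 116 133 138 137 140 152 157 162 167 165 155 150 147
 142 138 131 121 105 126 180 195 193 183 167 163]
200 [235 236 226 153  87 106 114 124 130 132 136 134 139 139 137 134 131 130
 124 122 113 100 128 212 239 237 213 163 165 162]
[283.6801 114.908 ] [283.0101 239.9929] [283.6813 114.2715]
```

The rod is centred under the tail (columns about 606 and 600). The tail end is at z≈0.172 and the shank top at about 0.165, so I'll keep feeling upward.

Emit:
jog_arm --pt "0 0 -1 0 1" --pt "0 0 -1 0 1" --pt "0 0 0 0 1"

```text
clock: 10.2
eef_pos: [0.5297, -0.1223, 0.1553]
orientation: [0.719, 0.695, -0.0, -0.0]
wrist_force: [-0.3, -0.2, -2.9]
finger_gap: 0.0147
```

```bash
python3 st.py
```

```text
10.2 [ 0.5297 -0.1223  0.1553] yaw 88.06 tilt [-2.e-04  0.e+00 -1.e+00] F [-0.35 -0.19 -2.89] M [-0.101 -0.029 -0.024] gap 0.014684512160826039 q [-0.432  0.311  1.66  -0.     1.172 -0.398]
```

Emit:
jog_arm --pt "0 0 -1 0 1" --pt "0 0 -1 0 1" --pt "0 0 0 0 1"

```text
clock: 10.5
eef_pos: [0.5295, -0.1223, 0.1569]
orientation: [0.719, 0.695, -0.0, -0.0]
wrist_force: [0.1, -0.3, -6.9]
finger_gap: 0.0147
```

```bash
python3 st.py
```

```text
10.5 [ 0.5295 -0.1223  0.1569] yaw 88.06 tilt [-7.e-04  1.e-04 -1.e+00] F [ 0.15 -0.35 -6.91] M [-0.424 -0.131 -0.066] gap 0.014681268906914806 q [-0.432  0.309  1.657 -0.     1.176 -0.398]
```

Emit:
jog_arm --pt "0 0 -0.5 0 1" --pt "0 0 -0.5 0 1" --pt "0 0 0 0 1"

```text
clock: 10.8
eef_pos: [0.5297, -0.1225, 0.1583]
orientation: [0.719, 0.695, -0.0, -0.0]
wrist_force: [-0.0, -1.4, -6.7]
finger_gap: 0.0147
```

```bash
python3 st.py
```

```text
10.8 [ 0.5297 -0.1225  0.1583] yaw 88.06 tilt [-3.e-04 -3.e-04 -1.e+00] F [-0.03 -1.39 -6.69] M [-0.564  0.028  0.019] gap 0.014718985655069104 q [-0.432  0.308  1.656 -0.     1.178 -0.398]
```

Emit:
jog_arm --pt "0 0 -0.5 0 1" --pt "0 0 -0.5 0 1" --pt "0 0 0 0 1"

```text
clock: 11.1
eef_pos: [0.5297, -0.1226, 0.1594]
orientation: [0.719, 0.695, -0.0, 0.0]
wrist_force: [-1.3, -2.1, -7.3]
finger_gap: 0.0144
```

```bash
python3 st.py
```

```text
11.1 [ 0.5297 -0.1226  0.1594] yaw 88.06 tilt [-0.e+00 -5.e-04 -1.e+00] F [-1.32 -2.11 -7.27] M [-0.759  0.084  0.011] gap 0.014415782321794739 q [-4.320e-01  3.070e-01  1.654e+00 -1.000e-03  1.181e+00 -3.980e-01]
```

Emit:
jog_arm --pt "0 0 -0.5 0 1" --pt "0 0 -0.5 0 1" --pt "0 0 0 0 1"

```text
clock: 11.4
eef_pos: [0.5298, -0.1227, 0.1605]
orientation: [0.719, 0.695, -0.0, 0.0]
wrist_force: [-0.7, -3.6, -6.2]
finger_gap: 0.0145
```

```bash
python3 st.py
```

```text
11.4 [ 0.5298 -0.1227  0.1605] yaw 88.05 tilt [ 1.e-04 -6.e-04 -1.e+00] F [-0.69 -3.55 -6.23] M [-0.948  0.089  0.016] gap 0.014527525883520851 q [-4.320e-01  3.060e-01  1.653e+00 -1.000e-03  1.183e+00 -3.980e-01]
```

Emit:
jog_arm --pt "0 0 -0.5 0 1" --pt "0 0 -0.5 0 1" --pt "0 0 0 0 1"

```text
clock: 11.7
eef_pos: [0.5298, -0.1226, 0.1614]
orientation: [0.719, 0.695, -0.0, 0.0]
wrist_force: [-0.8, -3.7, -5.9]
finger_gap: 0.0142
```

```bash
python3 st.py
```

```text
11.7 [ 0.5298 -0.1226  0.1614] yaw 88.05 tilt [ 2.e-04 -4.e-04 -1.e+00] F [-0.77 -3.67 -5.87] M [-1.081  0.067  0.014] gap 0.014234723295090587 q [-0.432  0.305  1.651 -0.     1.185 -0.398]
```

Emit:
jog_arm --pt "-0.5 0 -0.5 0 1" --pt "-0.5 0 -0.5 0 1" --pt "0 0 0 0 1"

```text
clock: 12.0
eef_pos: [0.5298, -0.1228, 0.1623]
orientation: [0.719, 0.695, 0.0, -0.0]
wrist_force: [0.4, -1.0, -5.8]
finger_gap: 0.0144
```

```bash
python3 st.py
```

```text
12.0 [ 0.5298 -0.1228  0.1623] yaw 88.05 tilt [ 0.     0.001 -1.   ] F [ 0.37 -0.98 -5.82] M [-0.455 -0.032 -0.034] gap 0.01441930762353917 q [-4.340e-01  3.040e-01  1.650e+00  1.000e-03  1.188e+00 -4.000e-01]
```

Emit:
jog_arm --pt "-0.2 0 -0.5 0 1" --pt "-0.2 0 -0.5 0 1" --pt "0 0 0 0 1"

```text
clock: 12.3
eef_pos: [0.5298, -0.1235, 0.1633]
orientation: [0.719, 0.695, 0.0, 0.0]
wrist_force: [1.5, 0.9, -8.2]
finger_gap: 0.0147
```

```bash
python3 st.py
```

```text
12.3 [ 0.5298 -0.1235  0.1633] yaw 88.06 tilt [ 3.e-04  2.e-04 -1.e+00] F [ 1.51  0.92 -8.17] M [-0.42  -0.178 -0.124] gap 0.014689470016009235 q [-0.434  0.303  1.648  0.     1.19  -0.401]
```

Emit:
jog_arm --pt "0 0 -0.5 0 1" --pt "-0.2 0 -0.5 0 1" --pt "0 0 0 0 1"

```text
clock: 12.6
eef_pos: [0.5296, -0.1238, 0.1641]
orientation: [0.719, 0.695, -0.0, -0.0]
wrist_force: [1.7, 1.6, -7.7]
finger_gap: 0.0147
```

```bash
python3 st.py
```

```text
12.6 [ 0.5296 -0.1238  0.1641] yaw 88.05 tilt [-5.e-04  4.e-04 -1.e+00] F [ 1.71  1.55 -7.72] M [-0.421 -0.182 -0.081] gap 0.014650381048284672 q [-0.435  0.303  1.647  0.     1.192 -0.401]
```

Emit:
jog_arm --pt "-0.1 0 -0.5 0 1" --pt "0 0 0 0 1"

```text
clock: 12.8
eef_pos: [0.5295, -0.1238, 0.1645]
orientation: [0.719, 0.695, -0.0, -0.0]
wrist_force: [1.1, 2.1, -10.2]
finger_gap: 0.0143
```

```bash
python3 st.py
```

```text
12.8 [ 0.5295 -0.1238  0.1645] yaw 88.05 tilt [-6.e-04  6.e-04 -1.e+00] F [  1.15   2.13 -10.18] M [-0.296 -0.167 -0.136] gap 0.014347129445981342 q [-0.435  0.302  1.647  0.     1.194 -0.401]
```

Emit:
jog_arm --pt "0 0 0 0 1"

```text
clock: 12.9
eef_pos: [0.5295, -0.1238, 0.1645]
orientation: [0.719, 0.695, -0.0, -0.0]
wrist_force: [1.3, 3.2, -10.5]
finger_gap: 0.0146
```

```bash
python3 st.py; python3 -c "
from h import *
cap('scene','s4.png');cap('wrist','w4.png');cap('top','t4.png')
for n in ('s','w','t'):
    a=cv2.imread('pics/%s3.png'%n).astype(int);b=cv2.imread('pics/%s4.png'%n).astype(int)
    print(n,(abs(a-b).sum(2)>60).sum())
"; python3 st.py
```

```text
12.9 [ 0.5295 -0.1238  0.1645] yaw 88.05 tilt [-6.e-04  6.e-04 -1.e+00] F [  1.29   3.23 -10.49] M [-0.248 -0.167 -0.1  ] gap 0.01460249137807723 q [-0.435  0.302  1.647  0.     1.194 -0.401]
s 4576
w 13989
t 8262
13.05 [ 0.5295 -0.1238  0.1646] yaw 88.06 tilt [-5.e-04  4.e-04 -1.e+00] F [ 1.    1.46 -8.24] M [-0.429 -0.106 -0.051] gap 0.014706789550645893 q [-0.435  0.302  1.647  0.     1.194 -0.401]
```

Emit:
jog_arm --pt "0 0 0.5 0 1" --pt "0 0 0.5 0 1" --pt "0 0 0.5 0 1" --pt "0 0 0 0 1"

```text
clock: 13.45
eef_pos: [0.5297, -0.1242, 0.1634]
orientation: [0.719, 0.695, -0.0, 0.0]
wrist_force: [0.5, 1.9, -6.2]
finger_gap: 0.0146
```

```bash
python3 st.py
```

```text
13.45 [ 0.5297 -0.1242  0.1634] yaw 88.05 tilt [ 1.e-04 -2.e-04 -1.e+00] F [ 0.46  1.91 -6.18] M [-0.098  0.037  0.016] gap 0.014567792224716103 q [-0.435  0.303  1.648 -0.     1.19  -0.401]
```

Emit:
jog_arm --pt "0 0 0.7 0 1" --pt "0 0 0.7 0 1" --pt "0 0 0.7 0 1" --pt "0 0 0 0 1"

```text
clock: 13.85
eef_pos: [0.5297, -0.1241, 0.1611]
orientation: [0.719, 0.695, -0.0, -0.0]
wrist_force: [-0.3, 1.7, -6.9]
finger_gap: 0.0146
```

```bash
python3 st.py
cat > car.py <<'E'
from h import *
import sys
# track chainring/blue arm in scene: match patch of first scene
cap('scene','sx.png')
a=cv2.imread('pics/scene1.png');b=cv2.imread('pics/sx.png')
for im,n in((cv2.imread('pics/s4.png'),'s4'),(b,'now')):
    for (x,y,w,h) in((340,125,45,60),(318,150,35,45)):
        best=cv2.matchTemplate(im[y-20:y+h+90,x-10:x+w+10],a[y:y+h,x:x+w],cv2.TM_CCOEFF_NORMED)
        _,m,_,l=cv2.minMaxLoc(best); i,j=l[1],l[0]
        c=best[max(i-1,0):i+2,j]; s=0.5*(c[0]-c[2])/(c[0]-2*c[1]+c[2]) if len(c)==3 else 0
        print(n,round(m,3),'dv',round(i-20+s,2),'du',j-10)
E
python3 car.py
```

```text
13.85 [ 0.5297 -0.1241  0.1611] yaw 88.05 tilt [-1.e-04 -1.e-04 -1.e+00] F [-0.33  1.68 -6.86] M [-0.17   0.024  0.048] gap 0.014608039674364732 q [-0.435  0.306  1.651 -0.     1.185 -0.401]
s4 0.983 dv 1.56 du 0
s4 0.958 dv 1.43 du 0
now 0.978 dv 2.6 du 0
now 0.95 dv 2.5 du 0
```

The load is free: the carriage follows the rod down and the rod carries about 5 N. I'll ease it down at 15–20 mm/s.

Emit:
jog_arm --pt "0 0 1 0 1" --pt "0 0 1.5 0 1" --pt "0 0 1.5 0 1" --pt "0 0 1.5 0 1" --pt "0 0 1.5 0 1" --pt "0 0 1.5 0 1" --pt "0 0 1.5 0 1" --pt "0 0 1.5 0 1"

```text
clock: 14.7
eef_pos: [0.5298, -0.1241, 0.1496]
orientation: [0.719, 0.695, -0.0, 0.0]
wrist_force: [0.4, 0.7, -6.6]
finger_gap: 0.0146
```

```bash
python3 st.py; python3 car.py
```

```text
14.7 [ 0.5298 -0.1241  0.1496] yaw 88.05 tilt [ 1.e-04 -1.e-04 -1.e+00] F [ 0.38  0.74 -6.59] M [-0.207  0.052 -0.025] gap 0.014612826934414057 q [-0.435  0.317  1.666 -0.     1.159 -0.401]
s4 0.983 dv 1.56 du 0
s4 0.958 dv 1.43 du 0
now 0.981 dv 6.8 du -1
now 0.924 dv 6.14 du 0
```

Emit:
jog_arm --pt "0 0 2 0 1" --pt "0 0 2 0 1" --pt "0 0 2 0 1" --pt "0 0 2 0 1" --pt "0 0 2 0 1" --pt "0 0 2 0 1" --pt "0 0 2 0 1" --pt "0 0 2 0 1"

```text
clock: 15.55
eef_pos: [0.5297, -0.1241, 0.1336]
orientation: [0.719, 0.695, -0.0, 0.0]
wrist_force: [-0.7, 0.2, -6.1]
finger_gap: 0.0145
```

Emit:
jog_arm --pt "0 0 2 0 1" --pt "0 0 2 0 1" --pt "0 0 2 0 1" --pt "0 0 2 0 1" --pt "0 0 2 0 1" --pt "0 0 2 0 1"

```text
clock: 16.15
eef_pos: [0.5298, -0.1241, 0.1215]
orientation: [0.719, 0.695, -0.0, 0.0]
wrist_force: [-0.1, 0.1, -6.4]
finger_gap: 0.0145
```

```bash
python3 st.py; python3 car.py; python3 -c "
from h import *
cap('wrist','w5.png')
r=lambda im,x,y,w,h,k:cv2.resize(im[y:y+h,x:x+w],None,fx=k,fy=k,interpolation=cv2.INTER_CUBIC)
o=np.zeros((600,800,3),np.uint8);s=cv2.imread('pics/sx.png');w=cv2.imread('pics/w5.png')
o[:600,:400]=r(s,250,120,100,150,4);o[:420,400:]=w[:,80:480];cv2.imwrite('pics/c5.png',o)"
```

```text
16.15 [ 0.5298 -0.1241  0.1215] yaw 88.05 tilt [ 0.e+00 -1.e-04 -1.e+00] F [-0.07  0.07 -6.45] M [-0.311  0.035  0.043] gap 0.014522676987297293 q [-0.435  0.347  1.7   -0.     1.095 -0.401]
s4 0.983 dv 1.56 du 0
s4 0.958 dv 1.43 du 0
now 0.923 dv 15.91 du -2
now 0.807 dv 15.36 du -1
```

View pics/c5.png

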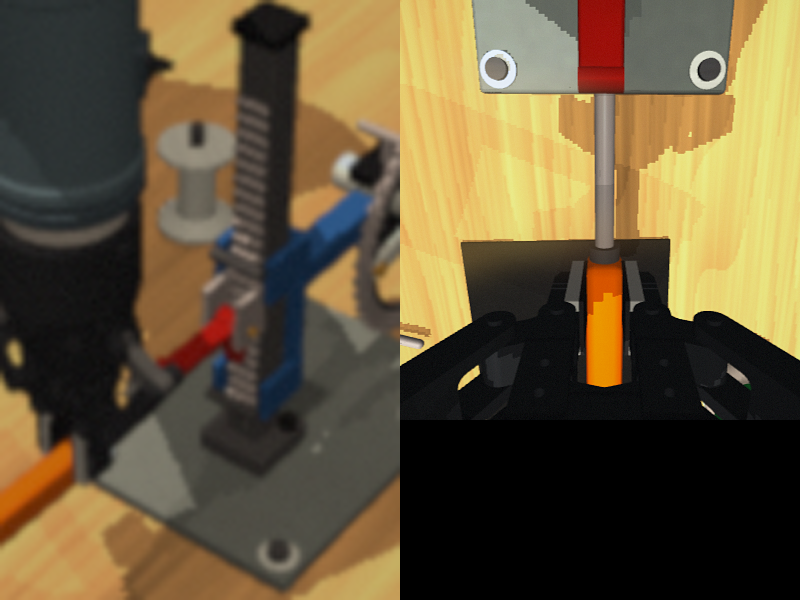

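The red tail rests on the rod. The carriage (blue bottom edge about (280,412) in the crop) is nearing the dark stop block. I'll slow down.

Emit:
jog_arm --pt "0 0 1.5 0 1" --pt "0 0 1.5 0 1" --pt "0 0 1.5 0 1" --pt "0 0 1.5 0 1" --pt "0 0 1 0 1" --pt "0 0 1 0 1" --pt "0 0 1 0 1" --pt "0 0 1 0 1"

```text
clock: 17.05
eef_pos: [0.5297, -0.1241, 0.1116]
orientation: [0.719, 0.695, -0.0, 0.0]
wrist_force: [-0.2, 0.1, -6.2]
finger_gap: 0.0148
```

Emit:
jog_arm --pt "0 0 1 0 1" --pt "0 0 1 0 1" --pt "0 0 1 0 1" --pt "0 0 1 0 1" --pt "0 0 1 0 1" --pt "0 0 1 0 1" --pt "0 0 1 0 1" --pt "0 0 1 0 1"

```text
clock: 17.85
eef_pos: [0.5297, -0.1241, 0.1036]
orientation: [0.719, 0.695, -0.0, 0.0]
wrist_force: [-0.5, 0.7, -6.6]
finger_gap: 0.0146
```

```bash
python3 st.py; python3 car.py
```

```text
17.85 [ 0.5297 -0.1241  0.1036] yaw 88.05 tilt [ 0. -0. -1.] F [-0.51  0.73 -6.64] M [-0.384  0.039  0.013] gap 0.014628509727539029 q [-0.435  0.367  1.72  -0.     1.055 -0.401]
s4 0.983 dv 1.56 du 0
s4 0.958 dv 1.43 du 0
now 0.855 dv 22.03 du -3
now 0.754 dv 20.87 du -1
```

Emit:
jog_arm --pt "0 0 1 0 1" --pt "0 0 1 0 1" --pt "0 0 1 0 1" --pt "0 0 1 0 1" --pt "0 0 1 0 1" --pt "0 0 1 0 1" --pt "0 0 1 0 1" --pt "0 0 1 0 1"

```text
clock: 18.7
eef_pos: [0.53, -0.1241, 0.0958]
orientation: [0.719, 0.695, 0.0, 0.0]
wrist_force: [0.3, -0.1, -3.0]
finger_gap: 0.0148
```

Emit:
jog_arm --pt "0 0 1 0 1" --pt "0 0 1 0 1" --pt "0 0 1 0 1" --pt "0 0 1 0 1" --pt "0 0 1 0 1" --pt "0 0 1 0 1" --pt "0 0 1 0 1" --pt "0 0 1 0 1"

```text
clock: 19.5
eef_pos: [0.5298, -0.1242, 0.0877]
orientation: [0.719, 0.695, 0.0, 0.0]
wrist_force: [0.7, 0.2, -1.7]
finger_gap: 0.0149
```

```bash
python3 st.py; python3 car.py
```

```text
19.5 [ 0.5298 -0.1242  0.0877] yaw 88.05 tilt [ 2.e-04 -2.e-04 -1.e+00] F [ 0.67  0.17 -1.68] M [ 0.024 -0.02  -0.013] gap 0.0149058717195579 q [-0.435  0.387  1.736 -0.     1.018 -0.401]
s4 0.983 dv 1.56 du 0
s4 0.958 dv 1.43 du 0
now 0.848 dv 22.59 du -3
now 0.746 dv 22.07 du -2
```

```bash
python3 -c "
from h import *
r=lambda im,x,y,w,h,k:cv2.resize(im[y:y+h,x:x+w],None,fx=k,fy=k,interpolation=cv2.INTER_CUBIC)
cap('wrist','w6.png');o=np.zeros((600,800,3),np.uint8);s=cv2.imread('pics/sx.png');w=cv2.imread('pics/w6.png')
o[:600,:400]=r(s,275,170,67,100,6)[:600,:400];o[:420,400:]=w[:,80:480];cv2.imwrite('pics/c6.png',o)"
```

```text
(no output)
```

View pics/c6.png

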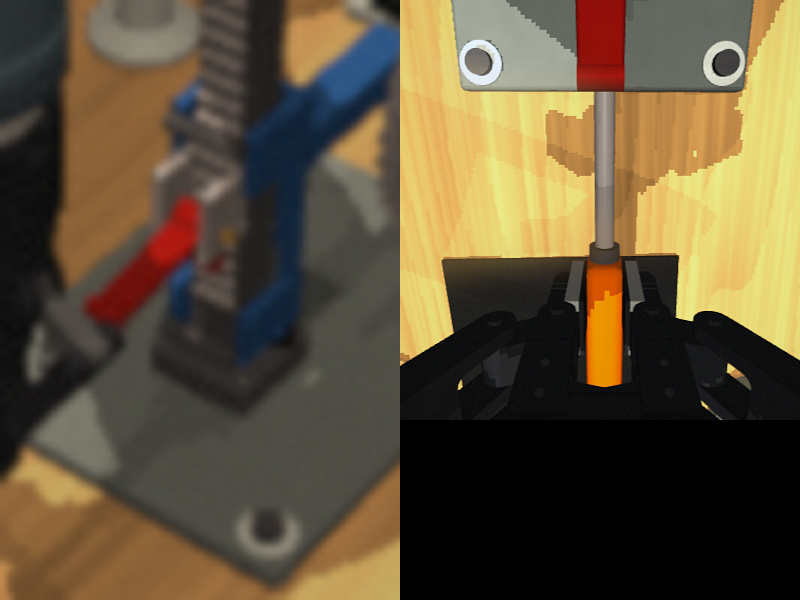

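Carriage's blue bottom edge sits on the dark stop block, about (250,360) in the crop. Next I'll lower the rod a little, back it out and return it to the mat.

Emit:
jog_arm --pt "0 0 3 0 1" --pt "0 0 2 0 1" --pt "-10 0 0 0 1" --pt "-20 0 0 0 1" --pt "-25 -4 0 0 1" --pt "-30 -6 0 0 1" --pt "-30 -6 0 0 1" --pt "-25 -6 0 0 1"

```text
clock: 20.4
eef_pos: [0.5026, -0.2656, 0.0828]
orientation: [0.719, 0.695, -0.0, 0.0]
wrist_force: [-0.2, 0.1, -0.1]
finger_gap: 0.0145
```

Emit:
jog_arm --pt "-17 -3 0 0 1" --pt "0 0 10 0 1" --pt "0 0 15 0 1" --pt "0 0 15 0 1" --pt "0 0 15 0 1" --pt "0 0 8 0 1" --pt "0 0 4 0 1" --pt "0 0 0 0 1"

```text
clock: 21.2
eef_pos: [0.4993, -0.2795, 0.0152]
orientation: [0.719, 0.695, -0.0, -0.001]
wrist_force: [-0.4, 0.0, -0.8]
finger_gap: 0.0147
```

```bash
python3 st.py; python3 car.py
```

```text
21.2 [ 0.4993 -0.2795  0.0152] yaw 88.08 tilt [-8.e-04  8.e-04 -1.e+00] F [-0.44  0.01 -0.81] M [0.026 0.076 0.001] gap 0.014664342209558067 q [-0.705  0.526  1.724  0.     0.892 -0.672]
s4 0.983 dv 1.56 du 0
s4 0.958 dv 1.43 du 0
now 0.86 dv 22.64 du -3
now 0.813 dv 22.13 du -2
```

Emit:
jog_arm --pt "0 0 3 0 1" --pt "0 0 2 0 1" --pt "0 0 1 0 1" --pt "0 0 0 0 1"

```text
clock: 21.65
eef_pos: [0.4994, -0.2801, 0.0097]
orientation: [0.719, 0.695, 0.0, 0.0]
wrist_force: [-0.2, -0.4, -1.1]
finger_gap: 0.0141
```

```bash
python3 st.py
```

```text
21.65 [ 0.4994 -0.2801  0.0097] yaw 88.05 tilt [ 0. -0. -1.] F [-0.15 -0.4  -1.13] M [ 0.014 -0.008  0.021] gap 0.01412530490206697 q [-0.706  0.534  1.728  0.     0.88  -0.672]
```

Emit:
jog_arm --pt "0 0 1 0 1" --pt "0 0 1 0 1" --pt "0 0 0 0 1"

```text
clock: 21.95
eef_pos: [0.4995, -0.2802, 0.0078]
orientation: [0.719, 0.695, -0.0, 0.0]
wrist_force: [-1.2, -0.6, 0.1]
finger_gap: 0.0141
```

```bash
python3 st.py
```

```text
21.95 [ 0.4995 -0.2802  0.0078] yaw 88.05 tilt [ 1.e-04 -2.e-04 -1.e+00] F [-1.23 -0.6   0.07] M [ 0.005  0.03  -0.032] gap 0.01407062656604787 q [-0.706  0.537  1.729 -0.     0.876 -0.672]
```

Touching the mat now; release gently and rise.

Emit:
jog_arm --pt "0 0 0.5 0 1" --pt "0 0 0 0 0.75" --pt "0 0 0 0 0.6" --pt "0 0 0 0 0.4" --pt "0 0 0 0 0.2" --pt "0 0 0 0 0" --pt "0 0 0 0 0" --pt "0 0 0 0 0"

```text
clock: 22.75
eef_pos: [0.4994, -0.2801, 0.0072]
orientation: [0.719, 0.695, -0.0, -0.0]
wrist_force: [0.3, -0.3, 0.3]
finger_gap: 0.0853
```

Emit:
jog_arm --pt "0 0 -10 0 0" --pt "0 0 -30 0 0" --pt "0 0 -40 0 0" --pt "0 0 -40 0 0" --pt "0 0 -30 0 0" --pt "-20 0 0 0 0" --pt "0 0 0 0 0" --pt "0 0 0 0 0"

```text
clock: 23.55
eef_pos: [0.498, -0.3, 0.1564]
orientation: [0.719, 0.695, 0.0, -0.001]
wrist_force: [-0.6, -0.0, 0.5]
finger_gap: 0.0856
```

```bash
python3 st.py; python3 car.py; python3 -c "
from h import *
cap('scene','s7.png');cap('wrist','w7.png')
o=np.zeros((300,800,3),np.uint8)
o[:300,:400]=cv2.resize(cv2.imread('pics/s7.png'),(400,300));o[:,400:]=cv2.resize(cv2.imread('pics/w7.png'),(400,300));cv2.imwrite('pics/c7.png',o)"
```

```text
23.55 [ 0.498  -0.3     0.1564] yaw 87.99 tilt [-0.0013  0.0014 -1.    ] F [-0.58 -0.04  0.49] M [-0.032  0.005 -0.028] gap 0.08564434440996749 q [-0.734  0.374  1.563  0.     1.207 -0.699]
s4 0.983 dv 1.56 du 0
s4 0.958 dv 1.43 du 0
now 0.858 dv 22.64 du -3
now 0.812 dv 21.93 du -2
```

View pics/c7.png

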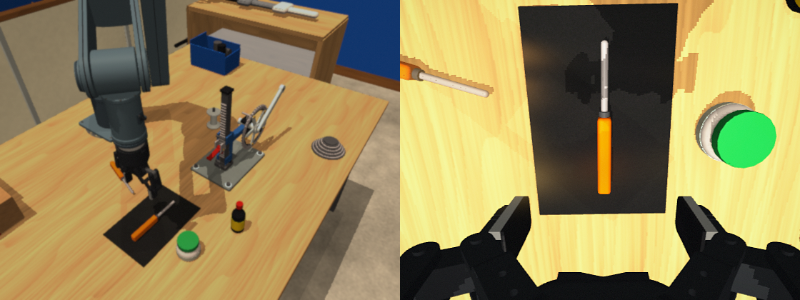

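The rod lies flat on the mat, the carriage is down, and the bystanders have not moved. I'm handing in the job.

```bash
python3 -c "
from rig import bot
print(bot.job_done())"
```

```text
the job is handed in; nothing more can be done
None
```

The pawl is released, the carriage is down on its bottom stop, and the rod is back on the mat. I handed the job in at about 24 s of the 67 s allowed; no verdict was given.

- **Freeing the pawl:** I picked up the rod farthest from the base and felt for the tail from below. It met the rod higher than the first camera estimate suggested. The pawl came free after about 9 mm of lift. The highest wrist reading while lifting was about 9–10 N on the rod, once its weight is taken off, against the 12 N limit. That is close, with roughly 1 N of sensor noise.
- **Lowering the load:** I lowered the rod at 5–20 mm/s, and it carried a steady 5 N or so on the way down. The push faded only once the carriage stopped, after roughly 60 mm.
- **Last checks:**
  - The carriage looks seated on the stop block and its image position no longer changes. I could not measure the last 4 mm directly.
  - The rod lies flat near the middle of the mat, turned about 100° from how it started.
  - The gripper is open, well above the mat and touching nothing.
  - The oil bottle, grease jar and wheel hub look unmoved; I judged that by eye only.
- **A reading that disagreed:** image tracking showed about 1.5 px of carriage shift (around 4 mm) at the top of the lift, before I began lowering. I didn't look into it further.

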